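Set the click stop of a panel-length gauge and push the panel up to it

ROBOT

A 6-joint arm with a two-finger parallel gripper is mounted at the origin on the work surface. World frame = base frame: x ahead of the robot, y to its left, z up, the work surface at z = 0. Lengths are in mm, angles in rad, forces in N, time in s.
With the tool pointing down it reaches from about 350 to 975 mm from the base axis. Payload 7.1 kg.
Tool frame: the origin (TCP) lies between the finger pads; the fingertips stand 8 mm ahead of it and the grasp point (between the pads) lies 11 mm behind it; x points along the fingers, y is the direction in which the jaws open and shut, and the axes are right-handed (so a half turn about x gives the same grasp; the last joint's range is limited). The gripper opens to 88 mm and grips with 3 to 60 N. Pads are 20 mm wide; open, the fingers measure 115 mm over their backs; the gripper's body (75 mm by 178 mm) begins 61 mm behind the grasp point.
Start: joints at [-0.019, 0.423, 1.63, -0, 1.089, -0.019], TCP at [624.984, 0.026, 230.675] pointing down, gripper open.
Joint ranges: [-3, 3], [-0.9, 2.11], [0.09, 2.58], [-1.31, 4.45], [0.11, 2.69], [-2.54, 2.54]. Speed limits (rad/s): [2.39, 2.39, 3.01, 3.14, 3.14, 3.14].

INTERFACE

Orientations are given as a rotation vector (axis times angle).
In Python, from workcell import ctrl gives the robot as it stands.
- The arm moves only by the tool apply_moves, never from a script. Its argument "increments" is a list of rows, each an object with "gripper": the opening in per cent of the stroke, from 0 (shut) to 100 (fully open); "delta_pos": the shift along the tool's x, y, z in cm, a list of three; "dr": the turn, a rotation vector about the tool's x, y, z in rad, a list of three. In form: [{"gripper": gripper, "delta_pos": [dx, dy, dz], "dr": [ax, ay, az]}, ...]. A call has exactly 5 rows; each row shifts and turns the commanded pose from where the row before left it, along the tool's axes as they then stand; what a row does not reach is not made up. A row lasts 1/12 s, in which the tool goes at most 41.7 mm and 7.16 degrees, less where a joint would pass 70% of its speed; a pose out of reach is approached as far as the arm can. A call with a gripper value outside its range is refused whole. The fingers move at their own pace and stop on an object; the grip force is fixed at half the most. Time passes only in rows, so rows that do not move let the fingers close, or fill a call up. It gives the time, the measured TCP pose, the force and the opening at its end, in the units of the state.
- ctrl.get_obs(): the state, without advancing time (a new reading comes with each control period).
- ctrl.get_image(name): name is "scene" or "side" or "wrist"; returns a dict with "img" (400x640x3 uint8, red, green, blue), "range_z" (400x640 float32, mm along the optical axis (not along the pixel's ray), 0 where there is no reading), "mtx" (3x3 intrinsics, pixels), "rvec" (rotation vector, rad) and "tvec" (3), from world to camera coordinates, as OpenCV has them. Camera axes: x right, y down, z forward; pixel columns grow to the right and rows downward; lengths in mm; the calibration is good to about 2 mm. The wrist camera is an equidistant fisheye: a pixel r from the principal point sees the ray r / f radians off the axis. A picture is of the moment at which its call begins.
- ctrl.close_job(): hands the job in, once; it reports no verdict.
The state is a dict: "t": time; "qpos": joint angles; "qvel": joint speeds; "joint_torque": joint torques, N m; "ee_pos": TCP position; "orientation": TCP orientation; "ft_force": force on the tool from outside, world axes, zero at the start; "moment": the same for the moment, N m; "width": finger opening in mm.
Only numpy, scipy, OpenCV 4.12 (cv2) and the standard library are available. Lean on these libraries where they do the work, as an engineer would, in place of code of your own. Each camera call takes 0.05 s, during which the arm holds its last target. There are 200 camera calls.

TASK

Push the black sliding stop of the panel gauge along its rail by its orange post, away from the yellow wall panel, until it drops into the click position at the yellow detent block, and leave it seated there. Then push the yellow wall panel along its channel until its end rests against the stop, gently enough that the stop stays in its click. Do it all by pushing with the fingertips, without lifting the panel, and leave the other things on the table and board where they are.

Things in the scene. Friction and masses are not known exactly. Their poses are not given: they have to be found in the camera images.
- jig: Gauge fixed to the table, place and yaw vary. Plywood board 240 (x) x 540 (y) x 18 mm, centred 10 mm to +x of the origin (on its underside). On it along y, from y -260 to 260 mm: aluminium front lip (x -80 to -74, 8 mm high), channel floor (x -74 to 0, open ends), aluminium rail (x 0 to 36, top 44 mm above the underside). Both pushes go to the jig's +y.
- carriage (a joint): Slide of the black stop on the rail, m, growing to jig +y; 0 to 0.26 (0: post at jig y -60 mm); starts 0 to 0.05. Block 64 (x) x 44 (y) x 20 mm, top 66 mm above the jig's underside, with an orange post and a paddle 12 mm thick with a white face reaching over the channel (x -71 to 0, 21 to 66 mm up), flush with the block's -y side. Friction about 1.5 N; it cannot leave the rail.
- push_post (a point): Foot of the orange post, on its axis, on top of the black block (66 mm above the jig's underside), at the block's centre along y. The post is 24 mm across and rises 40 mm above this point. Axes are the jig's.
- stop_face (a point): Middle of the paddle's white face, which stops the panel: it looks to jig -y, 22 mm to -y of the post's axis, 25 mm above the jig's underside, at the channel's middle. Axes are the jig's.
- detent: Yellow block 24 x 44 x 21.5 mm with a red stripe at the click, clamped on the board behind the rail; origin at the middle of its underside, at jig x 51 mm, jig y 60 to 150 mm (varies). Two steel cross bars on its top make the click: a low one 7 mm before the seat, a high one 8 mm beyond it.
- detent_seat (a point): Where push_post is when the stop is clicked in (rel. y 0); axes are the jig's. From -y the spring pin climbs the low bar (5 to 7 N on the post, from 13 mm before the seat, top 7 mm before), then drops in: the force dips to nothing and the stop may jump ahead. Past the seat the high bar resists with 13 to 16 N; a harder push drives it out. Within 3 mm the click holds it, with 1 mm play.
- plunger (a joint): Height of the spring pin in the stop, m (red cap on the stop, 33 mm behind the post): 0 when down (on the plain rail, and again when clicked in), about 0.0025 on top of the low bar, 0.005 on top of the high bar.
- panel: Yellow model wall panel with brown arched windows and gold strips, loose and flat in the channel: 70 (x) x 100 (y) x 14 mm, about 0.12 kg. Origin at the middle of its underside, on the channel floor. Starts at jig y -205 to -165 mm, at the -y side of the stop, with 2 mm play to lip and rail.
- panel_lead (a point): Middle of the panel's +y end face, 7 mm above the channel floor: this end is to rest against the stop's white face.
- panel_tail (a point): Middle of the panel's -y end face, 7 mm above the channel floor: where the panel can be pushed. The channel is free behind it.
- spire: small gold cone, 32 mm across and 52 mm high, standing on the plywood board behind the rail; to be left alone. Origin at the centre of its underside.
- glue_bottle: white glue bottle with blue label and red cap, 60 mm across, 170 mm high; to be left alone. Origin at the centre of its underside.
- pump_bottle: black bottle, 64 mm across, 130 mm high; to be left alone. Origin at the centre of its underside.
- yellow_tower: yellow eight-sided model tower, 110 mm across, 106 mm high; to be left alone. Origin at the centre of its underside.
- blue_tower: blue eight-sided model tower with yellow windows, 100 mm across, 136 mm high; to be left alone. Origin at the centre of its underside.
- spare_panel: purple spare wall panel lying flat on the table, 70 x 100 x 14 mm; to be left alone. Origin at the centre of its underside.
- brush: paint brush with red handle lying on the table, 200 mm long; to be left alone. Origin at the centre of its underside.
There are look-alikes about, which are no part of the job. Of the things that look like the panel, the largest one is meant.

How it is judged:
By the outcome, as a careful person would: the job done as asked, in the order asked, and still so for the second after the job is handed in, with the robot touching nothing.
It also fails if it takes over 72 s, if anything falls off the work surface, if the arm or the gripper's body presses on something with over 40 N, if the wrist force passes 120 N, or if a joint passes its speed limit or range.

## Working session

There is one attempt and no reset: what is moved stays moved. The work goes in short steps, Python scripts to look and compute and a tool call to move; the robot and the scene stay as the last step left them, time stands still between calls to the robot, and variables do not carry over. Pictures are saved under pics/ and viewed, about 8 in all and at most 12, crops included, and the job is handed in when it is done.

Besides the shell and the picture viewer there is one more tool, called after "Request:" by a JSON object that holds its "op" and its "data". apply_moves: Moves the arm, as the interface text tells. Its arguments: {"type":"object","properties":{"increments":{"type":"array","items":{"type":"object","properties":{"gripper":{"type":"number"},"delta_pos":{"type":"array","items":{"type":"number"}},"dr":{"type":"array","items":{"type":"number"}}}}}},"required":["increments"]}

```bash
mkdir -p pics; ls; python3 - <<'E'
from workcell import ctrl
import cv2,numpy as np,pickle
d={n:ctrl.get_image(n) for n in("scene","side")}
pickle.dump(d,open('im.pkl','wb'))
for n in d: 
    cv2.imwrite(f'pics/{n}0.png',d[n]['img'][:,:,::-1])
    R=cv2.Rodrigues(np.array(d[n]['rvec']))[0]; print(n,d[n]['mtx'],-R.T@np.array(d[n]['tvec']).ravel())
print(ctrl.get_obs())
E
```

```text
pics
scene [[440.07280779   0.         317.8053628 ]
 [  0.         440.07280779 207.61847173]
 [  0.           0.           1.        ]] [1241.24847751 -298.66480338 1127.75588471]
side [[509.99414736   0.         311.6414159 ]
 [  0.         509.99414736 202.76595618]
 [  0.           0.           1.        ]] [ -370.18406297 -1361.95577221   953.92618557]
{'t': 0.1, 'qpos': array([-1.90048694e-02,  4.23761910e-01,  1.63059792e+00,  1.69343588e-05,
        1.08861100e+00, -1.90298355e-02]), 'qvel': array([ 0.00022966, -0.00126789, -0.00289229,  0.00074869,  0.0003748 ,
       -0.00021143]), 'joint_torque': array([ 6.49496542e-04, -5.45618248e+01, -2.74323839e+01,  6.46709581e-02,
        1.88581715e-02,  1.54216096e-06]), 'ee_pos': array([6.24510822e+02, 3.65001543e-02, 2.29987149e+02]), 'orientation': array([ 1.20856566,  1.21025244, -1.21018193]), 'ft_force': array([-1.30549777,  0.49913955,  0.33900429]), 'moment': array([0.03388496, 0.05419993, 0.0309811 ]), 'width': 87.99058680065468}
```

View pics/scene0.png

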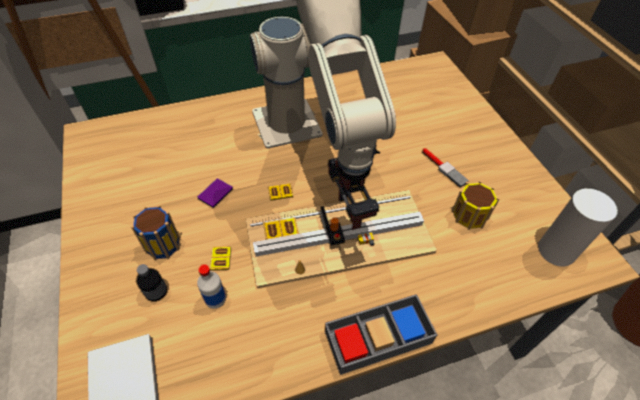

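View pics/side0.png

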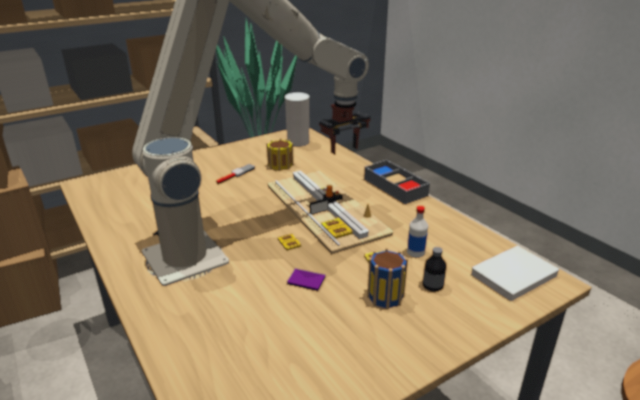

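```bash
cat > h.py <<'E'
import cv2,numpy as np,pickle
def cloud(d):
    R=cv2.Rodrigues(np.array(d['rvec']))[0]; t=np.array(d['tvec']).ravel(); K=d['mtx']
    v,u=np.mgrid[:400,:640]; z=d['range_z'].astype(float)
    P=np.stack([(u-K[0,2])/K[0,0]*z,(v-K[1,2])/K[1,1]*z,z],-1)
    W=(P-t)@R; W[z==0]=np.nan
    return W
E
python3 - <<'E'
from h import *
d=pickle.load(open('im.pkl','rb'))
for n in d:
    W=cloud(d[n]); im=d[n]['img']; hsv=cv2.cvtColor(im,cv2.COLOR_RGB2HSV).astype(int)
    roi=(W[...,0]>350)&(W[...,0]<900)&(abs(W[...,1])<450)
    z=W[...,2]
    print(n,'table z',np.nanmedian(z[(abs(z)<8)]))
    rail=roi&(z>36)&(z<50)&(hsv[...,1]<60)&(hsv[...,2]>120)
    m=cv2.morphologyEx(rail.astype(np.uint8),cv2.MORPH_OPEN,np.ones((2,2)))
    p=W[m>0][:,:2].astype(np.float32); print('rail',len(p),cv2.minAreaRect(p),np.median(W[m>0][:,2]))
    board=roi&(z>12)&(z<60); nn,l,s,c=cv2.connectedComponentsWithStats(board.astype(np.uint8))
    k=1+np.argmax(s[1:,4]); q=W[l==k][:,:2].astype(np.float32); print('board',len(q),cv2.minAreaRect(q))
    H,S,V=hsv[...,0],hsv[...,1],hsv[...,2]
    for nm,mk in dict(orange=(H<14)&(S>150)&(z>68)&(z<120),yel=(H>20)&(H<34)&(S>150)&(V>100)&(z>5)&(z<60)).items():
        nn,l,s,c=cv2.connectedComponentsWithStats((mk&roi).astype(np.uint8))
        for i in range(1,nn):
            if s[i,4]>8:
                q=W[l==i]; print(nm,s[i,4],c[i].round(),q.mean(0).round(1),cv2.minAreaRect(q[:,:2].astype(np.float32)))
E
```

```text
scene table z -0.4854696706597085
rail 1338 ((567.7796630859375, 21.599517822265625), (539.7581787109375, 72.44078063964844), 87.2266616821289) nan
board 10520 ((548.0040283203125, 10.588836669921875), (540.5222778320312, 246.4356689453125), 84.43634796142578)
orange 280 [476. 196.] [600.8 427.5 100.9] ((599.3858032226562, 423.27099609375), (53.10472869873047, 80.33307647705078), 89.46400451660156)
orange 91 [334. 224.] [560.  -12.7  93.2] ((557.3378295898438, -9.480236053466797), (19.44771385192871, 23.968097686767578), 23.28553009033203)
orange 16 [336. 236.] [588.2 -13.3  74.2] ((587.9710083007812, -13.186043739318848), (8.932458877563477, 10.096171379089355), 71.9596176147461)
yel 317 [281. 228.] [ 482.7 -151.9   31.5] ((484.319580078125, -152.605712890625), (93.34254455566406, 64.30167388916016), 84.74578094482422)
yel 22 [372. 236.] [597.3  96.5  35.7] ((594.4354858398438, 96.21033477783203), (14.03891658782959, 32.787105560302734), 63.167640686035156)
yel 28 [360. 238.] [596.5  60.3  38.2] ((595.7432250976562, 60.46828079223633), (12.688494682312012, 23.505155563354492), 87.30
[... 288 characters left out ...]
3632812) nan
board 4686 ((544.7116088867188, 10.955810546875), (552.0878295898438, 247.97801208496094), 84.44697570800781)
orange 37 [280. 144.] [596.3 431.7 100.7] ((590.9840698242188, 433.180908203125), (41.11017608642578, 60.15603256225586), 60.448036193847656)
orange 54 [329. 191.] [545.3 -18.3  86.5] ((544.696044921875, -18.451766967773438), (25.001178741455078, 21.756528854370117), 55.70235824584961)
yel 284 [337. 228.] [ 479.6 -164.8   31.5] ((481.06634521484375, -155.0657958984375), (108.21356201171875, 72.88860321044922), 83.37345123291016)
yel 29 [368. 256.] [ 484.2 -328.3   10.5] ((483.24285888671875, -328.33148193359375), (42.21195983886719, 15.68936824798584), 35.76263427734375)
```

Request:
{"op": "apply_moves", "data": {"increments": [{"gripper": 0, "delta_pos": [0, -2.5, 1.6], "dr": [0, 0, 0]}, {"gripper": 0, "delta_pos": [0, -2.5, 1.6], "dr": [0, 0, 0]}, {"gripper": 0, "delta_pos": [0, -2.5, 1.7], "dr": [0, 0, 0]}, {"gripper": 0, "delta_pos": [0, 0, 0], "dr": [0.097, 0, 0]}, {"gripper": 0, "delta_pos": [0, 0, 0], "dr": [0, 0, 0]}]}}

```text
t: 0.52
ee_pos: [548.7, -49.7, 230.5]
orientation: [1.284, 1.16, -1.284]
ft_force: [0.2, 0.1, 0.8]
width: 57.7
```

```bash
python3 - <<'E'
from workcell import ctrl
from h import *
d=ctrl.get_image('wrist'); pickle.dump(d,open('w.pkl','wb'))
cv2.imwrite('pics/w1.png',d['img'][:,:,::-1])
o=ctrl.get_obs(); print(o['ee_pos'],o['orientation'],o['ft_force'],o['width'],cv2.Rodrigues(o['orientation'])[0].round(3))
R=cv2.Rodrigues(np.array(d['rvec']))[0]; print(d['mtx'],R.round(3),-R.T@np.array(d['tvec']).ravel())
E
```

```text
[549.75376076 -49.27396152 230.72271266] [ 1.28020444  1.16192715 -1.27991561] [-0.40136359  0.0663287   0.65531307] 53.87014263149518 [[ 0.     0.995 -0.097]
 [ 0.    -0.097 -0.995]
 [-1.     0.    -0.   ]]
[[309.70691629   0.         319.02307878]
 [  0.         309.70691629 195.91354824]
 [  0.           0.           1.        ]] [[ 0.995 -0.102 -0.001]
 [-0.097 -0.956  0.278]
 [-0.029 -0.276 -0.961]] [556.95291935  26.78672284 384.10089674]
```

View pics/w1.png

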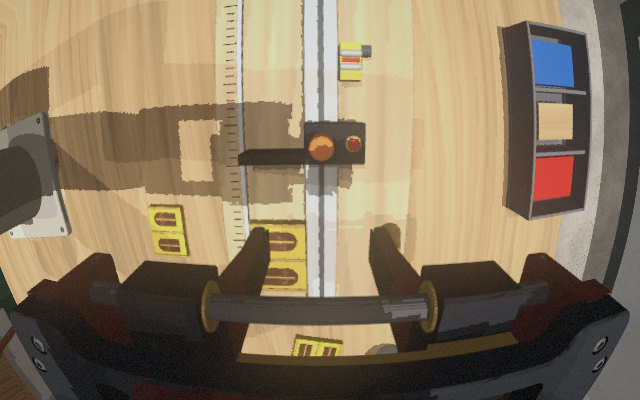

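The wrist picture shows the orange post at (321,147), the red cap at (353,144), the yellow detent with its red stripe at (350,60) and the panel at (280,255). The rail runs straight up the image.

```bash
cat >> h.py <<'E'
def ray(d,u,v,z):
    K=d['mtx']; R=cv2.Rodrigues(np.array(d['rvec']))[0]; c=-R.T@np.array(d['tvec']).ravel()
    a=np.array([(u-K[0,2])/K[0,0],(v-K[1,2])/K[1,1]]); r=np.linalg.norm(a)
    r3=R.T@np.array([*(np.sin(r)*a/r),np.cos(r)])
    return c+r3*(z-c[2])/r3[2]
yaw=np.radians(-5.56); O=np.array([537,11.7]); X=np.array([np.cos(yaw),np.sin(yaw)]); Y=np.array([-X[1],X[0]])
def jig(p): q=np.asarray(p)[:2]-O; return np.array([q@X,q@Y])
def blobs(d,mask,z,mn=15):
    n,l,s,c=cv2.connectedComponentsWithStats(mask.astype(np.uint8))
    for i in range(1,n):
        if s[i,4]>mn:
            x,y,w,h=s[i,:4]; p=ray(d,*c[i],z); print(s[i,4],c[i].round(1),(x,y,w,h),'W',p.round(1),'J',jig(p).round(1),'Jtop/bot',[jig(ray(d,c[i,0],b,z))[1].round(1) for b in(y-.5,y+h-.5)])
E
python3 - <<'E'
from h import *
d=pickle.load(open('w.pkl','rb')); hsv=cv2.cvtColor(d['img'],cv2.COLOR_RGB2HSV).astype(int); H,S,V=[hsv[...,i] for i in range(3)]
roi=np.zeros((400,640),bool); roi[20:300,230:390]=1
print('orange z106'); blobs(d,roi&(H<14)&(H>5)&(S>170)&(V>110),106)
print('red z39.5'); 
red=((H<6)|(H>174))&(S>150)&(V>110); blobs(d,roi&red,39.5,5)
print('yel z39.5'); y=(H>22)&(H<34)&(S>170)&(V>120);blobs(d,roi&y,39.5)
print('yel z32'); blobs(d,roi&y,32)
# rail edges at z44
g=(S<60)&(V>150)
for v in (30,60,90,110,190,205):
    u=np.where(g[v,290:345])[0]+290; print(v,[jig(ray(d,a,v,44)).round(1) for a in(u.min()-.5,u.max()+.5)])
E
```

```text
orange z106
red z39.5
52 [350.   59.8] (np.int32(343), np.int32(58), np.int32(16), np.int32(4)) W [595.9  78.4  39.5] J [52.2 72.1] Jtop/bot [np.float64(74.8), np.float64(70.2)]
12 [353.1 140.2] (np.int32(351), np.int32(139), np.int32(5), np.int32(3)) W [590.8 -11.8  39.5] J [ 55.9 -18.2] Jtop/bot [np.float64(-16.2), np.float64(-19.6)]
yel z39.5
yel z32
30 [array([  1.6, 105.5]), array([ 38.4, 105.4])]
60 [array([-1.7, 71.2]), array([38.2, 71. ])]
90 [array([ 1.3, 37.7]), array([38.1, 37.6])]
110 [array([ 1.1, 15.7]), array([38. , 15.6])]
190 [array([ -5.8, -74.3]), array([ 37.4, -74.5])]
205 [array([-16.7, -92.2]), array([ 37.6, -92.4])]
```

```bash
python3 - <<'E'
from h import *
d=pickle.load(open('w.pkl','rb')); hsv=cv2.cvtColor(d['img'],cv2.COLOR_RGB2HSV).astype(int); H,S,V=[hsv[...,i] for i in range(3)]
roi=np.zeros((400,640),bool); roi[125:170,300:342]=1
print('orange'); blobs(d,roi&(H<20)&(S>110)&(V>70),106)
roi=np.zeros((400,640),bool); roi[210:295,240:310]=1
print('yel z32'); blobs(d,roi&(H>18)&(H<36)&(S>130)&(V>90),32)
print(hsv[240,255:305:6],hsv[148,321])
E
```

```text
orange
574 [320.9 147. ] (np.int32(308), np.int32(133), np.int32(27), np.int32(29)) W [554.8  -7.7 106. ] J [ 19.6 -17.6] Jtop/bot [np.float64(-4.5), np.float64(-30.9)]
yel z32
164 [271.4 222.8] (np.int32(250), np.int32(220), np.int32(54), np.int32(6)) W [ 484.5 -102.8   32. ] J [ -41.2 -119. ] Jtop/bot [np.float64(-114.6), np.float64(-122.5)]
1429 [289.9 259.4] (np.int32(262), np.int32(227), np.int32(45), np.int32(64)) W [ 500.5 -155.    32. ] J [ -20.2 -169.4] Jtop/bot [np.float64(-123.8), np.float64(-217.5)]
[[ 15 112  80]
 [ 16 114  78]
 [ 19 105  73]
 [ 18 124 161]
 [ 16 123 160]
 [ 14 124 162]
 [ 15 123 120]
 [ 23 144 167]
 [ 25 142 217]] [ 11 153 153]
```

Request:
{"op": "apply_moves", "data": {"increments": [{"gripper": 0, "delta_pos": [2.0, 0, 0], "dr": [0, 0, 0]}, {"gripper": 0, "delta_pos": [3.5, 0, 0], "dr": [0, 0, 0]}, {"gripper": 0, "delta_pos": [3.5, 0, 0], "dr": [0, 0, 0]}, {"gripper": 0, "delta_pos": [3.5, 0, 0], "dr": [0, 0, 0]}, {"gripper": 0, "delta_pos": [2.1, 0, 0], "dr": [0, 0, 0]}]}}

```text
t: 0.98
ee_pos: [549.2, -48.3, 81.4]
orientation: [1.276, 1.166, -1.28]
ft_force: [-0.6, -0.5, 0.3]
width: 20.8
```

Request:
{"op": "apply_moves", "data": {"increments": [{"gripper": 0, "delta_pos": [0, 0.1, -0.2], "dr": [0, 0, 0]}, {"gripper": 0, "delta_pos": [0, 0, -0.3], "dr": [0, 0, 0]}, {"gripper": 0, "delta_pos": [0, 0, -0.3], "dr": [0, 0, 0]}, {"gripper": 0, "delta_pos": [0, 0, -0.3], "dr": [0, 0, 0]}, {"gripper": 0, "delta_pos": [0, 0, -0.2], "dr": [0, 0, 0]}]}}

```text
t: 1.4
ee_pos: [553.6, -35.6, 86.4]
orientation: [1.281, 1.16, -1.277]
ft_force: [-0.1, -0.4, -0.2]
width: 0.5
```

Request:
{"op": "apply_moves", "data": {"increments": [{"gripper": 0, "delta_pos": [0, 0, -0.2], "dr": [0, 0, 0]}, {"gripper": 0, "delta_pos": [0, 0, -0.2], "dr": [0, 0, 0]}, {"gripper": 0, "delta_pos": [0, 0, -0.2], "dr": [0, 0, 0]}, {"gripper": 0, "delta_pos": [0, 0, -0.2], "dr": [0, 0, 0]}, {"gripper": 0, "delta_pos": [0, 0, -0.2], "dr": [0, 0, 0]}]}}

```text
t: 1.82
ee_pos: [553.4, -26.2, 84.9]
orientation: [1.28, 1.161, -1.28]
ft_force: [-0.3, -2.6, 1.4]
width: 0.4
```

Request:
{"op": "apply_moves", "data": {"increments": [{"gripper": 0, "delta_pos": [0, 0, -0.3], "dr": [0, 0, 0]}, {"gripper": 0, "delta_pos": [0, 0, -0.3], "dr": [0, 0, 0]}, {"gripper": 0, "delta_pos": [0, 0, -0.3], "dr": [0, 0, 0]}, {"gripper": 0, "delta_pos": [0, 0, -0.3], "dr": [0, 0, 0]}, {"gripper": 0, "delta_pos": [0, 0, -0.3], "dr": [0, 0, 0]}]}}

```text
t: 2.23
ee_pos: [554.7, -10.9, 84.6]
orientation: [1.28, 1.162, -1.28]
ft_force: [-0.4, -2.7, 2.0]
width: 0.3
```

Request:
{"op": "apply_moves", "data": {"increments": [{"gripper": 0, "delta_pos": [0, 0, -0.3], "dr": [0, 0, 0]}, {"gripper": 0, "delta_pos": [0, 0, -0.3], "dr": [0, 0, 0]}, {"gripper": 0, "delta_pos": [0, 0, -0.3], "dr": [0, 0, 0]}, {"gripper": 0, "delta_pos": [0, 0, -0.3], "dr": [0, 0, 0]}, {"gripper": 0, "delta_pos": [0, 0, -0.3], "dr": [0, 0, 0]}]}}

```text
t: 2.65
ee_pos: [556.1, 4.0, 84.7]
orientation: [1.28, 1.162, -1.28]
ft_force: [0.8, -1.9, 0.6]
width: 0.5
```

```bash
python3 - <<'E'
from workcell import ctrl
from h import *
d=ctrl.get_image('wrist'); pickle.dump(d,open('w.pkl','wb'))
cv2.imwrite('pics/w2.png',d['img'][:,:,::-1])
o=ctrl.get_obs(); print(o['ee_pos'],jig(o['ee_pos']),o['ft_force'])
E
```

```text
[556.16475935   4.45007792  84.65791189] [19.77702559 -5.35897659] [ 0.18119074 -0.13322899  0.73487171]
```

View pics/w2.png

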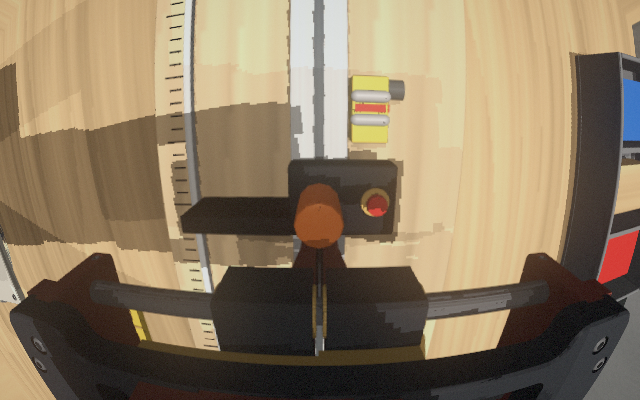

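Fingers are behind the post (318,215); the block's front edge is at row 159, and the red stripe at (370,107).

```bash
python3 - <<'E'
from h import *
d=pickle.load(open('w.pkl','rb'))
print(jig(ray(d,370,107.5,39.5)), jig(ray(d,345,159.5,66))-[0,22], jig(ray(d,370,76,39.5)),jig(ray(d,370,142,39.5)))
print('back face',jig(ray(d,230,236,66))+[0,22])
E
```

```text
[52.5833545  72.36452471] [34.68999238 20.62900998] [52.39020452 92.8321777 ] [53.05821447 49.9558365 ]
back face [-35.4054695   17.25411384]
```

Request:
{"op": "apply_moves", "data": {"increments": [{"gripper": 0, "delta_pos": [0, 0, -0.3], "dr": [0, 0, 0]}, {"gripper": 0, "delta_pos": [0, 0, -0.3], "dr": [0, 0, 0]}, {"gripper": 0, "delta_pos": [0, 0, -0.3], "dr": [0, 0, 0]}, {"gripper": 0, "delta_pos": [0, 0, -0.3], "dr": [0, 0, 0]}, {"gripper": 0, "delta_pos": [0, 0, -0.3], "dr": [0, 0, 0]}]}}

```text
t: 3.12
ee_pos: [557.5, 18.9, 84.6]
orientation: [1.28, 1.162, -1.28]
ft_force: [0.3, -2.0, 0.2]
width: 0.5
```

Request:
{"op": "apply_moves", "data": {"increments": [{"gripper": 0, "delta_pos": [0, 0, -0.3], "dr": [0, 0, 0]}, {"gripper": 0, "delta_pos": [0, 0, -0.3], "dr": [0, 0, 0]}, {"gripper": 0, "delta_pos": [0, 0, -0.3], "dr": [0, 0, 0]}, {"gripper": 0, "delta_pos": [0, 0, -0.3], "dr": [0, 0, 0]}, {"gripper": 0, "delta_pos": [0, 0, -0.2], "dr": [0, 0, 0]}]}}

```text
t: 3.53
ee_pos: [558.9, 33.0, 84.6]
orientation: [1.28, 1.162, -1.28]
ft_force: [-1.0, -2.2, -0.1]
width: 0.3
```

Request:
{"op": "apply_moves", "data": {"increments": [{"gripper": 0, "delta_pos": [0, 0, -0.1], "dr": [0, 0, 0]}, {"gripper": 0, "delta_pos": [0, 0, -0.1], "dr": [0, 0, 0]}, {"gripper": 0, "delta_pos": [0, 0, -0.1], "dr": [0, 0, 0]}, {"gripper": 0, "delta_pos": [0, 0, -0.1], "dr": [0, 0, 0]}, {"gripper": 0, "delta_pos": [0, 0, -0.1], "dr": [0, 0, 0]}]}}

```text
t: 3.95
ee_pos: [559.3, 37.6, 84.6]
orientation: [1.28, 1.162, -1.281]
ft_force: [0.1, -0.6, 0.1]
width: 0.5
```

Request:
{"op": "apply_moves", "data": {"increments": [{"gripper": 0, "delta_pos": [0, 0, -0.1], "dr": [0, 0, 0]}, {"gripper": 0, "delta_pos": [0, 0, -0.1], "dr": [0, 0, 0]}, {"gripper": 0, "delta_pos": [0, 0, -0.1], "dr": [0, 0, 0]}, {"gripper": 0, "delta_pos": [0, 0, -0.1], "dr": [0, 0, 0]}, {"gripper": 0, "delta_pos": [0, 0, -0.1], "dr": [0, 0, 0]}]}}

```text
t: 4.37
ee_pos: [559.8, 42.6, 84.6]
orientation: [1.28, 1.162, -1.28]
ft_force: [-0.9, -2.2, -0.3]
width: 0.2
```

Request:
{"op": "apply_moves", "data": {"increments": [{"gripper": 0, "delta_pos": [0, 0, -0.06], "dr": [0, 0, 0]}, {"gripper": 0, "delta_pos": [0, 0, -0.06], "dr": [0, 0, 0]}, {"gripper": 0, "delta_pos": [0, 0, -0.06], "dr": [0, 0, 0]}, {"gripper": 0, "delta_pos": [0, 0, -0.06], "dr": [0, 0, 0]}, {"gripper": 0, "delta_pos": [0, 0, -0.06], "dr": [0, 0, 0]}]}}

```text
t: 4.78
ee_pos: [560.1, 45.4, 84.6]
orientation: [1.28, 1.162, -1.28]
ft_force: [-0.9, -3.1, -0.1]
width: 0.1
```

Request:
{"op": "apply_moves", "data": {"increments": [{"gripper": 0, "delta_pos": [0, 0, -0.04], "dr": [0, 0, 0]}, {"gripper": 0, "delta_pos": [0, 0, -0.04], "dr": [0, 0, 0]}, {"gripper": 0, "delta_pos": [0, 0, -0.04], "dr": [0, 0, 0]}, {"gripper": 0, "delta_pos": [0, 0, -0.04], "dr": [0, 0, 0]}, {"gripper": 0, "delta_pos": [0, 0, -0.04], "dr": [0, 0, 0]}]}}

```text
t: 5.2
ee_pos: [560.2, 46.8, 84.7]
orientation: [1.279, 1.161, -1.281]
ft_force: [-1.1, -5.9, -0.3]
width: -0.0
```

Request:
{"op": "apply_moves", "data": {"increments": [{"gripper": 0, "delta_pos": [0, 0, -0.04], "dr": [0, 0, 0]}, {"gripper": 0, "delta_pos": [0, 0, -0.04], "dr": [0, 0, 0]}, {"gripper": 0, "delta_pos": [0, 0, -0.04], "dr": [0, 0, 0]}, {"gripper": 0, "delta_pos": [0, 0, -0.04], "dr": [0, 0, 0]}, {"gripper": 0, "delta_pos": [0, 0, -0.04], "dr": [0, 0, 0]}]}}

```text
t: 5.62
ee_pos: [560.5, 49.4, 84.7]
orientation: [1.28, 1.162, -1.281]
ft_force: [-0.9, -3.8, 0.7]
width: 0.5
```

Request:
{"op": "apply_moves", "data": {"increments": [{"gripper": 0, "delta_pos": [0, 0, -0.04], "dr": [0, 0, 0]}, {"gripper": 0, "delta_pos": [0, 0, -0.04], "dr": [0, 0, 0]}, {"gripper": 0, "delta_pos": [0, 0, -0.04], "dr": [0, 0, 0]}, {"gripper": 0, "delta_pos": [0, 0, -0.04], "dr": [0, 0, 0]}, {"gripper": 0, "delta_pos": [0, 0, -0.04], "dr": [0, 0, 0]}]}}

```text
t: 6.03
ee_pos: [560.8, 51.8, 84.7]
orientation: [1.281, 1.162, -1.28]
ft_force: [-0.9, 0.4, 0.1]
width: 0.2
```

Request:
{"op": "apply_moves", "data": {"increments": [{"gripper": 0, "delta_pos": [0, 0, -0.03], "dr": [0, 0, 0]}, {"gripper": 0, "delta_pos": [0, 0, -0.03], "dr": [0, 0, 0]}, {"gripper": 0, "delta_pos": [0, 0, -0.03], "dr": [0, 0, 0]}, {"gripper": 0, "delta_pos": [0, 0, -0.03], "dr": [0, 0, 0]}, {"gripper": 0, "delta_pos": [0, 0, -0.03], "dr": [0, 0, 0]}]}}

```text
t: 6.45
ee_pos: [561.1, 53.1, 84.7]
orientation: [1.281, 1.162, -1.28]
ft_force: [0.8, 0.1, -0.4]
width: 0.2
```

Request:
{"op": "apply_moves", "data": {"increments": [{"gripper": 0, "delta_pos": [0, 0, -0.03], "dr": [0, 0, 0]}, {"gripper": 0, "delta_pos": [0, 0, -0.03], "dr": [0, 0, 0]}, {"gripper": 0, "delta_pos": [0, 0, -0.03], "dr": [0, 0, 0]}, {"gripper": 0, "delta_pos": [0, 0, -0.03], "dr": [0, 0, 0]}, {"gripper": 0, "delta_pos": [0, 0, -0.03], "dr": [0, 0, 0]}]}}

```text
t: 6.87
ee_pos: [561.1, 54.5, 84.7]
orientation: [1.28, 1.162, -1.28]
ft_force: [0.6, 0.7, 1.1]
width: 0.2
```

```bash
python3 - <<'E'
from workcell import ctrl
from h import *
d=ctrl.get_image('wrist'); pickle.dump(d,open('w.pkl','wb'))
o=ctrl.get_obs(); print(o['ee_pos'],jig(o['ee_pos']),o['ft_force'])
cv2.imwrite('pics/w3.png',cv2.resize(d['img'][140:260,260:420,::-1],None,fx=5,fy=5))
E
```

```text
[561.06365149  54.50663014  84.68140355] [19.80298678 44.93671797] [ 0.10983431 -0.64175348 -0.23213384]
```

View pics/w3.png

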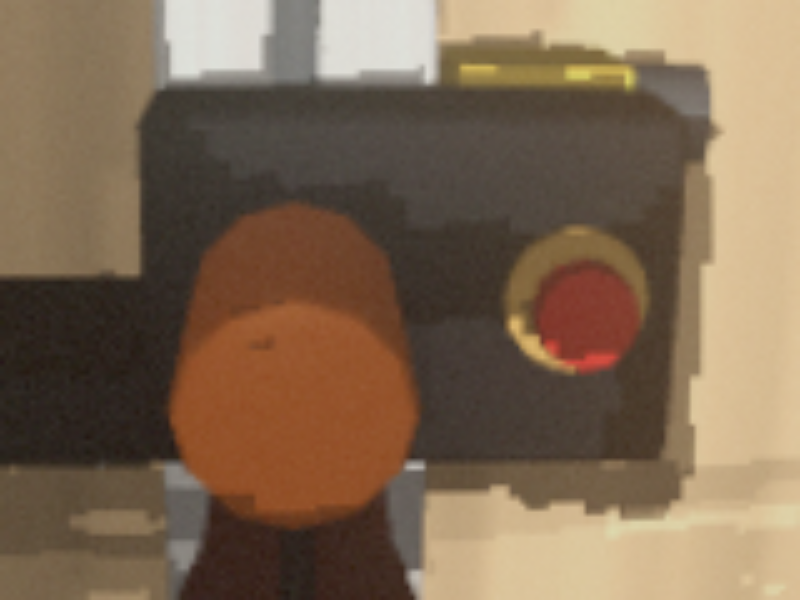

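```bash
python3 - <<'E'
from h import *
d=pickle.load(open('w.pkl','rb'))
print(jig(ray(d,345,157.3,66))-[0,22], jig(ray(d,380,231.8,66))+[0,22], jig(ray(d,300,232.5,66))+[0,22])
print('det far edge',jig(ray(d,370,152.5,39.5)))
E
```

```text
[34.68056433 72.59703355] [57.25619635 71.18976849] [ 8.58980624 70.99950301]
det far edge [53.2739736 93.7639426]
```

The force dropped to nothing and the block moved ahead of the fingers. Post is at jig y of about 72, against a stripe at 72.4. I'll push forward a little to confirm it's seated.

Request:
{"op": "apply_moves", "data": {"increments": [{"gripper": 0, "delta_pos": [0, 0, -0.05], "dr": [0, 0, 0]}, {"gripper": 0, "delta_pos": [0, 0, -0.05], "dr": [0, 0, 0]}, {"gripper": 0, "delta_pos": [0, 0, -0.05], "dr": [0, 0, 0]}, {"gripper": 0, "delta_pos": [0, 0, -0.05], "dr": [0, 0, 0]}, {"gripper": 0, "delta_pos": [0, 0, -0.04], "dr": [0, 0, 0]}]}}

```text
t: 7.33
ee_pos: [561.3, 56.7, 84.7]
orientation: [1.28, 1.162, -1.28]
ft_force: [0.0, -1.9, 0.3]
width: 0.6
```

Request:
{"op": "apply_moves", "data": {"increments": [{"gripper": 0, "delta_pos": [0, 0, -0.02], "dr": [0, 0, 0]}, {"gripper": 0, "delta_pos": [0, 0, -0.02], "dr": [0, 0, 0]}, {"gripper": 0, "delta_pos": [0, 0, -0.02], "dr": [0, 0, 0]}, {"gripper": 0, "delta_pos": [0, 0, -0.02], "dr": [0, 0, 0]}, {"gripper": 0, "delta_pos": [0, 0, 0], "dr": [0, 0, 0]}]}}

```text
t: 7.75
ee_pos: [561.3, 57.6, 84.7]
orientation: [1.28, 1.162, -1.28]
ft_force: [0.2, -2.1, 0.3]
width: 0.3
```

Request:
{"op": "apply_moves", "data": {"increments": [{"gripper": 0, "delta_pos": [0, 0, 1.5], "dr": [0, 0, 0]}, {"gripper": 0, "delta_pos": [-2, 0, 2.5], "dr": [0, 0, 0]}, {"gripper": 0, "delta_pos": [-1, -1.0, 3.4], "dr": [0, 0, 0]}, {"gripper": 0, "delta_pos": [0, -1.5, 3.4], "dr": [0, 0, 0]}, {"gripper": 0, "delta_pos": [0, -1.5, 3.4], "dr": [0, 0, 0]}]}}

```text
t: 8.17
ee_pos: [508.0, -80.8, 115.5]
orientation: [1.281, 1.161, -1.278]
ft_force: [-0.2, -0.2, 0.1]
width: 0.3
```

Request:
{"op": "apply_moves", "data": {"increments": [{"gripper": 0, "delta_pos": [0, -1.5, 3.4], "dr": [0, 0, 0]}, {"gripper": 0, "delta_pos": [0, 0, 3.5], "dr": [0, 0, 0]}, {"gripper": 0, "delta_pos": [0, 0, 3.5], "dr": [0, 0, 0]}, {"gripper": 0, "delta_pos": [0, 0, 3.0], "dr": [0, 0, 0]}, {"gripper": 0, "delta_pos": [0, 0, 2.0], "dr": [0, 0, 0]}]}}

```text
t: 8.58
ee_pos: [477.8, -234.2, 115.0]
orientation: [1.282, 1.16, -1.281]
ft_force: [-0.0, 0.1, -0.7]
width: 0.6
```

```bash
python3 - <<'E'
from workcell import ctrl
from h import *
d=ctrl.get_image('wrist'); pickle.dump(d,open('w.pkl','wb')); s=ctrl.get_image('scene'); pickle.dump(s,open('s.pkl','wb'))
o=ctrl.get_obs(); print(o['ee_pos'],jig(o['ee_pos']),o['ft_force'])
a=d['img']; b=s['img'][170:290,230:450]
cv2.imwrite('pics/w4.png',np.vstack([a,cv2.resize(b,(640,349))[:200]])[:,:,::-1])
E
```

```text
[ 478.08139226 -234.31091133  114.88761411] [ -34.80588845 -250.56201021] [ 0.22428779  0.93260187 -0.44531399]
```

View pics/w4.png

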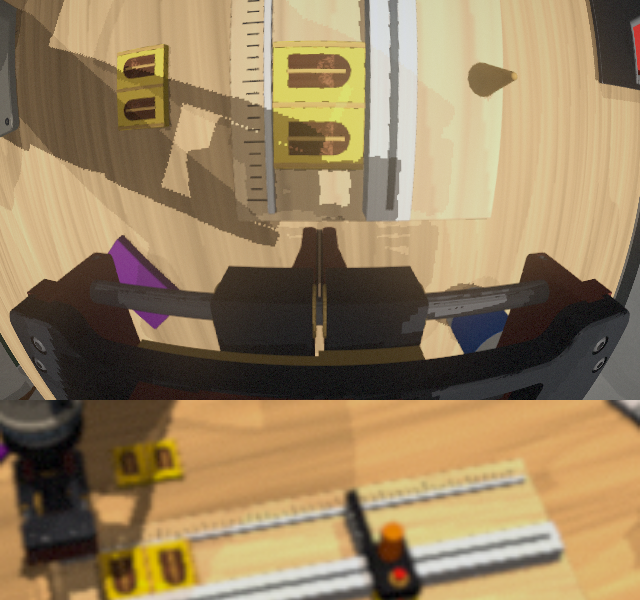

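The wrist view shows the panel's tail at row 168, columns 273 to 365, centred on the tool; board end at row 220. Scene crop shows the stop at the detent.

```bash
python3 - <<'E'
from h import *
d=pickle.load(open('w.pkl','rb'))
print('tail',jig(ray(d,319,163,32)),jig(ray(d,319,168,18)),'lead',jig(ray(d,319,42,32)),'L/R',jig(ray(d,273,160,32)),jig(ray(d,364,160,32)),'board',jig(ray(d,319,219,18)))
E
```

```text
tail [ -34.71385495 -215.51428428] [ -34.71425956 -222.18290337] lead [ -34.56460288 -121.88561364] L/R [ -70.49827791 -212.88482877] [   0.29759968 -213.01625315] board [ -34.78605835 -266.8196695 ]
```

Request:
{"op": "apply_moves", "data": {"increments": [{"gripper": 0, "delta_pos": [2.5, 0, 0], "dr": [0, 0, 0]}, {"gripper": 0, "delta_pos": [2.5, 0, 0], "dr": [0, 0, 0]}, {"gripper": 0, "delta_pos": [2.0, 0, 0], "dr": [0, 0, 0]}, {"gripper": 0, "delta_pos": [1.0, 0, 0], "dr": [0, 0, 0]}, {"gripper": 0, "delta_pos": [0.5, 0, 0], "dr": [0, 0, 0]}]}}

```text
t: 9.1
ee_pos: [477.2, -230.3, 28.2]
orientation: [1.28, 1.165, -1.281]
ft_force: [0.5, -0.2, -0.9]
width: 0.6
```

Request:
{"op": "apply_moves", "data": {"increments": [{"gripper": 0, "delta_pos": [0, 0, -0.4], "dr": [0, 0, 0]}, {"gripper": 0, "delta_pos": [0, 0, -0.4], "dr": [0, 0, 0]}, {"gripper": 0, "delta_pos": [0, 0, -0.4], "dr": [0, 0, 0]}, {"gripper": 0, "delta_pos": [0, 0, -0.3], "dr": [0, 0, 0]}, {"gripper": 0, "delta_pos": [0, 0, -0.2], "dr": [0, 0, 0]}]}}

```text
t: 9.52
ee_pos: [480.3, -214.5, 30.6]
orientation: [1.28, 1.16, -1.279]
ft_force: [-0.4, -1.1, 1.3]
width: 0.9
```

Request:
{"op": "apply_moves", "data": {"increments": [{"gripper": 0, "delta_pos": [0, 0, -0.2], "dr": [0, 0, 0]}, {"gripper": 0, "delta_pos": [0, 0, -0.2], "dr": [0, 0, 0]}, {"gripper": 0, "delta_pos": [0, 0, -0.2], "dr": [0, 0, 0]}, {"gripper": 0, "delta_pos": [0, 0, -0.2], "dr": [0, 0, 0]}, {"gripper": 0, "delta_pos": [0, 0, -0.2], "dr": [0, 0, 0]}]}}

```text
t: 9.93
ee_pos: [480.6, -204.7, 29.7]
orientation: [1.28, 1.162, -1.28]
ft_force: [0.1, -1.6, 0.3]
width: 0.6
```

Request:
{"op": "apply_moves", "data": {"increments": [{"gripper": 0, "delta_pos": [0, 0, -0.3], "dr": [0, 0, 0]}, {"gripper": 0, "delta_pos": [0, 0, -0.4], "dr": [0, 0, 0]}, {"gripper": 0, "delta_pos": [0, 0, -0.5], "dr": [0, 0, 0]}, {"gripper": 0, "delta_pos": [0, 0, -0.5], "dr": [0, 0, 0]}, {"gripper": 0, "delta_pos": [0, 0, -0.5], "dr": [0, 0, 0]}]}}

```text
t: 10.35
ee_pos: [482.6, -182.3, 29.6]
orientation: [1.28, 1.162, -1.28]
ft_force: [0.0, -1.2, 0.9]
width: -0.1
```

Request:
{"op": "apply_moves", "data": {"increments": [{"gripper": 0, "delta_pos": [0, 0, -0.5], "dr": [0, 0, 0]}, {"gripper": 0, "delta_pos": [0, 0, -0.5], "dr": [0, 0, 0]}, {"gripper": 0, "delta_pos": [0, 0, -0.5], "dr": [0, 0, 0]}, {"gripper": 0, "delta_pos": [0, 0, -0.5], "dr": [0, 0, 0]}, {"gripper": 0, "delta_pos": [0, 0, -0.5], "dr": [0, 0, 0]}]}}

```text
t: 10.77
ee_pos: [485.1, -157.4, 29.6]
orientation: [1.28, 1.162, -1.28]
ft_force: [-0.4, -0.5, 0.1]
width: 0.5
```

Request:
{"op": "apply_moves", "data": {"increments": [{"gripper": 0, "delta_pos": [0, 0, -0.5], "dr": [0, 0, 0]}, {"gripper": 0, "delta_pos": [0, 0, -0.5], "dr": [0, 0, 0]}, {"gripper": 0, "delta_pos": [0, 0, -0.5], "dr": [0, 0, 0]}, {"gripper": 0, "delta_pos": [0, 0, -0.5], "dr": [0, 0, 0]}, {"gripper": 0, "delta_pos": [0, 0, -0.5], "dr": [0, 0, 0]}]}}

```text
t: 11.18
ee_pos: [487.5, -132.6, 29.7]
orientation: [1.28, 1.162, -1.28]
ft_force: [0.8, -0.7, -0.3]
width: 0.6
```

Request:
{"op": "apply_moves", "data": {"increments": [{"gripper": 0, "delta_pos": [0, 0, -0.5], "dr": [0, 0, 0]}, {"gripper": 0, "delta_pos": [0, 0, -0.5], "dr": [0, 0, 0]}, {"gripper": 0, "delta_pos": [0, 0, -0.5], "dr": [0, 0, 0]}, {"gripper": 0, "delta_pos": [0, 0, -0.5], "dr": [0, 0, 0]}, {"gripper": 0, "delta_pos": [0, 0, -0.5], "dr": [0, 0, 0]}]}}

```text
t: 11.6
ee_pos: [490.0, -107.8, 29.7]
orientation: [1.28, 1.162, -1.28]
ft_force: [0.2, 0.2, -0.9]
width: 0.4
```

Request:
{"op": "apply_moves", "data": {"increments": [{"gripper": 0, "delta_pos": [0, 0, -0.5], "dr": [0, 0, 0]}, {"gripper": 0, "delta_pos": [0, 0, -0.4], "dr": [0, 0, 0]}, {"gripper": 0, "delta_pos": [0, 0, -0.3], "dr": [0, 0, 0]}, {"gripper": 0, "delta_pos": [0, 0, -0.2], "dr": [0, 0, 0]}, {"gripper": 0, "delta_pos": [0, 0, -0.1], "dr": [0, 0, 0]}]}}

```text
t: 12.02
ee_pos: [491.4, -93.0, 29.7]
orientation: [1.28, 1.162, -1.28]
ft_force: [0.2, -1.1, -0.4]
width: 0.2
```

```bash
python3 - <<'E'
from workcell import ctrl
from h import *
d=ctrl.get_image('wrist'); pickle.dump(d,open('w.pkl','wb'))
o=ctrl.get_obs(); print(o['ee_pos'],jig(o['ee_pos']),o['ft_force'])
cv2.imwrite('pics/w5.png',cv2.resize(d['img'][60:260,220:440,::-1],None,fx=3,fy=3))
E
```

```text
[491.4539803  -93.03555373  29.70233244] [ -35.18411226 -108.65566884] [-0.39009298  0.12781911  0.2572412 ]
```

View pics/w5.png

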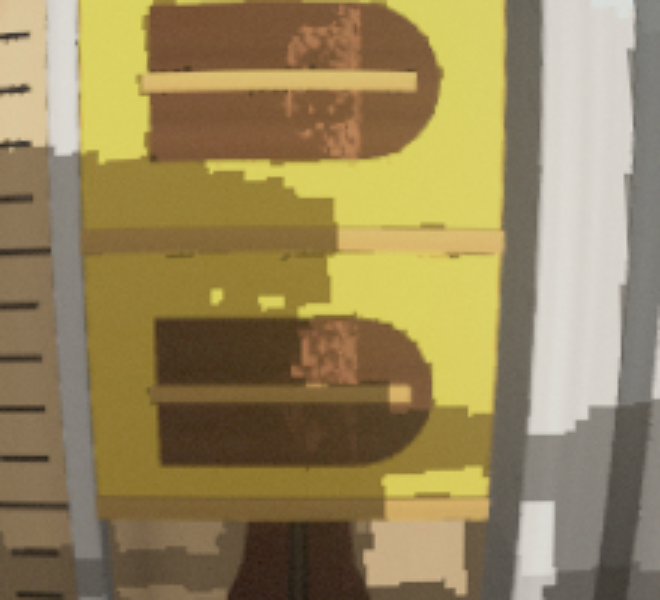

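The panel is straight in the channel with the fingers on its tail at (300,515) in the crop. I'll measure the remaining gap from the same image.

Request:
{"op": "apply_moves", "data": {"increments": [{"gripper": 0, "delta_pos": [0, 0, -0.3], "dr": [0, 0, 0]}, {"gripper": 0, "delta_pos": [0, 0, -0.4], "dr": [0, 0, 0]}, {"gripper": 0, "delta_pos": [0, 0, -0.4], "dr": [0, 0, 0]}, {"gripper": 0, "delta_pos": [0, 0, -0.3], "dr": [0, 0, 0]}, {"gripper": 0, "delta_pos": [0, 0, -0.2], "dr": [0, 0, 0]}]}}

```text
t: 12.48
ee_pos: [493.0, -77.0, 29.7]
orientation: [1.28, 1.162, -1.28]
ft_force: [-0.1, -0.5, -0.6]
width: 0.8
```

Request:
{"op": "apply_moves", "data": {"increments": [{"gripper": 0, "delta_pos": [0, 0, -0.3], "dr": [0, 0, 0]}, {"gripper": 0, "delta_pos": [0, 0, -0.3], "dr": [0, 0, 0]}, {"gripper": 0, "delta_pos": [0, 0, -0.3], "dr": [0, 0, 0]}, {"gripper": 0, "delta_pos": [0, 0, -0.2], "dr": [0, 0, 0]}, {"gripper": 0, "delta_pos": [0, 0, -0.1], "dr": [0, 0, 0]}]}}

```text
t: 12.9
ee_pos: [494.2, -65.1, 29.7]
orientation: [1.28, 1.162, -1.28]
ft_force: [-0.2, -1.3, 0.4]
width: 0.5
```

```bash
python3 - <<'E'
from workcell import ctrl
from h import *
d=ctrl.get_image('wrist'); pickle.dump(d,open('w.pkl','wb'))
o=ctrl.get_obs(); print(o['ee_pos'],jig(o['ee_pos']),o['ft_force'])
cv2.imwrite('pics/w6.png',cv2.resize(d['img'][0:200,220:440,::-1],None,fx=3,fy=3))
E
```

```text
[494.14259761 -65.09534862  29.68608768] [-35.21521686 -80.58641952] [-0.1932094   1.21771615  0.00964517]
```

View pics/w6.png

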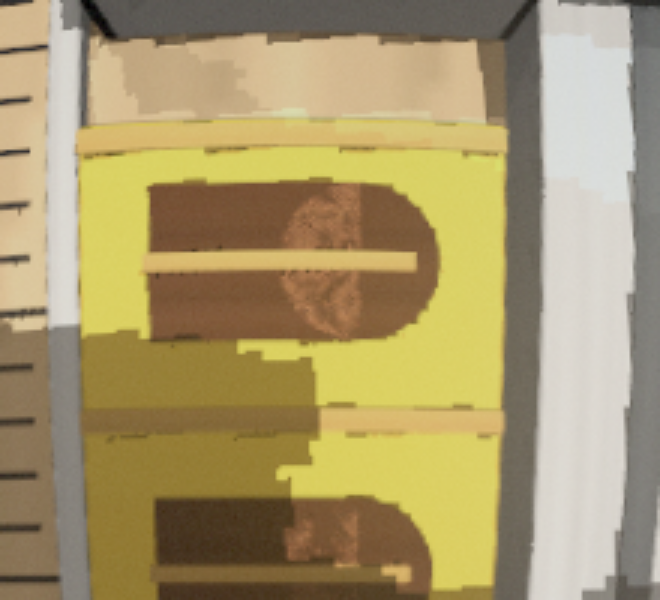

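The white face's lower edge is at crop row 38 and the panel lead at crop row 122.

```bash
python3 - <<'E'
from h import *
d=pickle.load(open('w.pkl','rb'))
print(jig(ray(d,319,12.7,21)),jig(ray(d,319,41.3,32)))
E
```

```text
[-34.98503453  48.2533483 ] [-34.97410585  29.73041869]
```

Request:
{"op": "apply_moves", "data": {"increments": [{"gripper": 0, "delta_pos": [0, 0, -0.3], "dr": [0, 0, 0]}, {"gripper": 0, "delta_pos": [0, 0, -0.3], "dr": [0, 0, 0]}, {"gripper": 0, "delta_pos": [0, 0, -0.3], "dr": [0, 0, 0]}, {"gripper": 0, "delta_pos": [0, 0, -0.2], "dr": [0, 0, 0]}, {"gripper": 0, "delta_pos": [0, 0, -0.1], "dr": [0, 0, 0]}]}}

```text
t: 13.37
ee_pos: [495.3, -53.2, 29.7]
orientation: [1.28, 1.162, -1.28]
ft_force: [0.1, -0.2, -0.0]
width: 0.2
```

Request:
{"op": "apply_moves", "data": {"increments": [{"gripper": 0, "delta_pos": [0, 0, -0.06], "dr": [0, 0, 0]}, {"gripper": 0, "delta_pos": [0, 0, -0.06], "dr": [0, 0, 0]}, {"gripper": 0, "delta_pos": [0, 0, -0.06], "dr": [0, 0, 0]}, {"gripper": 0, "delta_pos": [0, 0, -0.06], "dr": [0, 0, 0]}, {"gripper": 0, "delta_pos": [0, 0, -0.06], "dr": [0, 0, 0]}]}}

```text
t: 13.78
ee_pos: [495.6, -50.5, 29.7]
orientation: [1.28, 1.162, -1.28]
ft_force: [0.5, -0.7, -0.3]
width: 0.6
```

Request:
{"op": "apply_moves", "data": {"increments": [{"gripper": 0, "delta_pos": [0, 0, -0.03], "dr": [0, 0, 0]}, {"gripper": 0, "delta_pos": [0, 0, -0.03], "dr": [0, 0, 0]}, {"gripper": 0, "delta_pos": [0, 0, -0.03], "dr": [0, 0, 0]}, {"gripper": 0, "delta_pos": [0, 0, -0.03], "dr": [0, 0, 0]}, {"gripper": 0, "delta_pos": [0, 0, -0.03], "dr": [0, 0, 0]}]}}

```text
t: 14.2
ee_pos: [495.7, -49.0, 29.7]
orientation: [1.28, 1.162, -1.28]
ft_force: [-0.0, -0.9, 0.3]
width: 0.3
```

Request:
{"op": "apply_moves", "data": {"increments": [{"gripper": 0, "delta_pos": [0, 0, -0.02], "dr": [0, 0, 0]}, {"gripper": 0, "delta_pos": [0, 0, -0.02], "dr": [0, 0, 0]}, {"gripper": 0, "delta_pos": [0, 0, -0.02], "dr": [0, 0, 0]}, {"gripper": 0, "delta_pos": [0, 0, -0.02], "dr": [0, 0, 0]}, {"gripper": 0, "delta_pos": [0, 0, 0], "dr": [0, 0, 0]}]}}

```text
t: 14.62
ee_pos: [495.8, -48.2, 29.7]
orientation: [1.28, 1.162, -1.28]
ft_force: [0.1, -0.6, 0.7]
width: 0.4
```

Request:
{"op": "apply_moves", "data": {"increments": [{"gripper": 0, "delta_pos": [0, 0, -0.02], "dr": [0, 0, 0]}, {"gripper": 0, "delta_pos": [0, 0, -0.02], "dr": [0, 0, 0]}, {"gripper": 0, "delta_pos": [0, 0, -0.02], "dr": [0, 0, 0]}, {"gripper": 0, "delta_pos": [0, 0, 0], "dr": [0, 0, 0]}, {"gripper": 0, "delta_pos": [0, 0, 0], "dr": [0, 0, 0]}]}}

```text
t: 15.03
ee_pos: [495.9, -47.6, 29.7]
orientation: [1.28, 1.162, -1.28]
ft_force: [-0.1, -0.8, -0.2]
width: 0.2
```

Request:
{"op": "apply_moves", "data": {"increments": [{"gripper": 0, "delta_pos": [0, 0, -0.02], "dr": [0, 0, 0]}, {"gripper": 0, "delta_pos": [0, 0, -0.02], "dr": [0, 0, 0]}, {"gripper": 0, "delta_pos": [0, 0, -0.02], "dr": [0, 0, 0]}, {"gripper": 0, "delta_pos": [0, 0, -0.02], "dr": [0, 0, 0]}, {"gripper": 0, "delta_pos": [0, 0, 0], "dr": [0, 0, 0]}]}}

```text
t: 15.45
ee_pos: [495.9, -46.8, 29.7]
orientation: [1.28, 1.162, -1.28]
ft_force: [-0.1, -0.0, 0.9]
width: 0.3
```

```bash
python3 - <<'E'
from workcell import ctrl
from h import *
d=ctrl.get_image('wrist'); pickle.dump(d,open('w.pkl','wb'))
o=ctrl.get_obs(); print(o['ee_pos'],jig(o['ee_pos']),o['ft_force'])
c=d['img'][0:120,220:440]; print(c[20:50:2,100].tolist())
cv2.imwrite('pics/w7.png',cv2.resize(c[:,:,::-1],None,fx=3.5,fy=3.5))
E
```

```text
[495.94294869 -46.80528474  29.68030221] [-35.19542502 -62.20797266] [-0.11381316 -0.35436207  0.30830852]
[[25, 25, 19], [30, 23, 14], [126, 128, 124], [86, 83, 78], [89, 87, 80], [93, 89, 80], [93, 90, 85], [99, 94, 88], [95, 90, 84], [95, 90, 84], [206, 178, 92], [215, 178, 106], [212, 176, 103], [211, 174, 104], [138, 112, 60]]
```

View pics/w7.png

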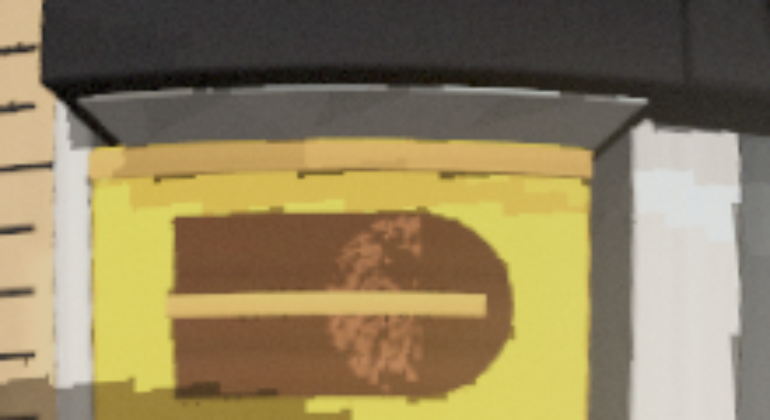

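```bash
python3 - <<'E'
from h import *
d=pickle.load(open('w.pkl','rb'))
print('face top',jig(ray(d,319,24.3,66)),'lead',jig(ray(d,319,39.6,32)))
E
```

```text
face top [-34.9425116   47.46567238] lead [-34.9557518   49.01801788]
```

Request:
{"op": "apply_moves", "data": {"increments": [{"gripper": 0, "delta_pos": [0, 0, -0.02], "dr": [0, 0, 0]}, {"gripper": 0, "delta_pos": [0, 0, -0.02], "dr": [0, 0, 0]}, {"gripper": 0, "delta_pos": [0, 0, -0.02], "dr": [0, 0, 0]}, {"gripper": 0, "delta_pos": [0, 0, 0], "dr": [0, 0, 0]}, {"gripper": 0, "delta_pos": [0, 0, 0], "dr": [0, 0, 0]}]}}

```text
t: 15.92
ee_pos: [496.0, -46.3, 29.7]
orientation: [1.28, 1.162, -1.28]
ft_force: [-0.8, -2.1, 0.4]
width: 1.0
```

Request:
{"op": "apply_moves", "data": {"increments": [{"gripper": 0, "delta_pos": [0, 0, -0.01], "dr": [0, 0, 0]}, {"gripper": 0, "delta_pos": [0, 0, -0.01], "dr": [0, 0, 0]}, {"gripper": 0, "delta_pos": [0, 0, -0.01], "dr": [0, 0, 0]}, {"gripper": 0, "delta_pos": [0, 0, 0], "dr": [0, 0, 0]}, {"gripper": 0, "delta_pos": [0, 0, 0], "dr": [0, 0, 0]}]}}

```text
t: 16.33
ee_pos: [496.1, -45.9, 29.7]
orientation: [1.28, 1.162, -1.28]
ft_force: [1.2, -2.6, -0.2]
width: 0.4
```

```bash
python3 - <<'E'
from workcell import ctrl
import numpy as np
f=[]
for i in range(4): ctrl.get_image('side'); f.append(ctrl.get_obs()['ft_force'][1])
print(np.round(f,2))
E
```

```text
[-2.11 -2.66 -3.2  -2.4 ]
```

Steady force of about 2.6 N, against about 0.8 N while sliding, so the panel is against the stop. I'll retreat, lift and check.

Request:
{"op": "apply_moves", "data": {"increments": [{"gripper": 0, "delta_pos": [0, 0, 0.2], "dr": [0, 0, 0]}, {"gripper": 0, "delta_pos": [0, 0, 0.8], "dr": [0, 0, 0]}, {"gripper": 0, "delta_pos": [0, 0, 1.5], "dr": [0, 0, 0]}, {"gripper": 0, "delta_pos": [-2, 0, 1.0], "dr": [0, 0, 0]}, {"gripper": 0, "delta_pos": [-3, 0, 0], "dr": [0, 0, 0]}]}}

```text
t: 16.95
ee_pos: [490.3, -82.0, 78.1]
orientation: [1.279, 1.166, -1.285]
ft_force: [0.4, 0.3, 0.7]
width: 0.6
```

Request:
{"op": "apply_moves", "data": {"increments": [{"gripper": 0, "delta_pos": [-3.5, 0, 0], "dr": [0, 0, 0]}, {"gripper": 0, "delta_pos": [-3.5, 0, 0], "dr": [0, 0, 0]}, {"gripper": 0, "delta_pos": [-3, 0, -2], "dr": [0, 0, 0]}, {"gripper": 0, "delta_pos": [-1, 0, -2], "dr": [0, 0, 0]}, {"gripper": 0, "delta_pos": [0, 0, 0], "dr": [0, 0, 0]}]}}

```text
t: 17.37
ee_pos: [498.4, -39.7, 192.8]
orientation: [1.283, 1.158, -1.275]
ft_force: [-0.0, 0.2, 0.8]
width: 0.4
```

```bash
python3 - <<'E'
from workcell import ctrl
from h import *
d=ctrl.get_image('wrist'); pickle.dump(d,open('w.pkl','wb')); s=ctrl.get_image('side')
o=ctrl.get_obs(); print(o['ee_pos'],jig(o['ee_pos']),o['ft_force'])
a=cv2.resize(d['img'][40:240,220:420],None,fx=3,fy=3)
cv2.imwrite('pics/w8.png',a[:,:,::-1])
cv2.imwrite('pics/s8.png',cv2.resize(s['img'][160:260,250:410,::-1],None,fx=5,fy=5))
E
```

```text
[496.33514985 -41.01436171 189.79033632] [-35.36614045 -56.40629466] [-0.47667716  0.15223629  0.62762263]
```

View pics/w8.png

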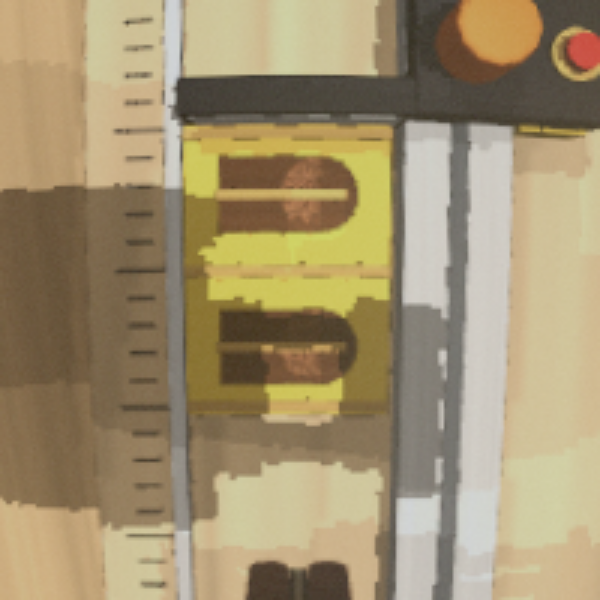

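View pics/s8.png

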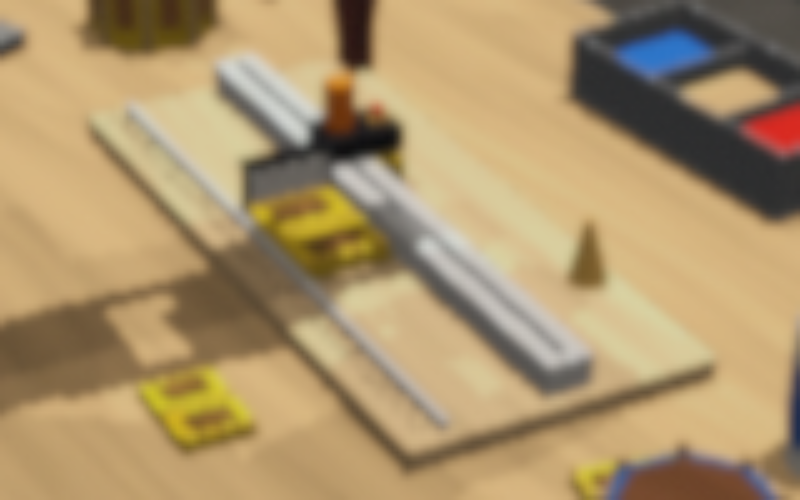

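The panel's lead (288,122) meets the paddle with no visible gap, and the fingers are clear. Now I'll check the stop's position against the seat.

```bash
python3 - <<'E'
from h import *
d=pickle.load(open('w.pkl','rb'))
print('post y',jig(ray(d,310,79.3,66))+[0,22],'block corner',jig(ray(d,400,80.5,66))+[0,22],'lead',jig(ray(d,316,81.3,32)),'detent -y edge (seat-22)',jig(ray(d,404,85,39.5)))
E
```

```text
post y [-40.56641966  70.87912058] block corner [41.12830724 72.28105088] lead [-35.36912513  50.07983005] detent -y edge (seat-22) [52.47129512 48.62854142]
```

```bash
python3 -c "
from workcell import ctrl
print(ctrl.close_job())"
```

```text
the job is handed in; nothing more can be done
None
```

I pushed the stop into its click at the detent, then slid the panel along the channel until it rested against the stop, and handed the job in at about 17 s.

- **Stop:** The push peaked at about 6 N over the low bar. It then fell to zero as the stop jumped ahead into its seat, and a light 2 N push afterwards met it there.
- **Panel:** The push rose from about 0.8 N while sliding to a steady 2.6 N at contact. That is far below the 13–16 N that would drive the stop out. The fingers then backed off and lifted clear.
- **Last checks:** The final wrist image puts the post at jig y of about 71–72 mm. The seat reads 70.6–72.4 mm, so the stop is in its click within measuring error. The panel's lead end is at about 50 mm, against the white face at about 49–50 mm, with no visible gap.
- **Disagreements:** The readings of the post and the seat differed by 1–2 mm, as the camera calibration allows. I didn't separately measure the position of the other objects, but the robot wasn't near them and the last side view showed nothing moved.

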